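# Put the calibration weight set back in its tray

## Task

The balance check is finished: put the calibration set back in its metal tray, each of the three knobbed weights standing upright in the round pocket of its size (largest in the largest, smallest in the smallest) and the steel forceps lying in the notches of the forceps rest. Set the weights down without dropping them, and leave the hooked weight and the slotted weight, which belong to another set, where they are on the bench.

Things in the scene. Friction and masses are not known exactly. Their poses are not given: they have to be found in the camera images.
- weight_large_mid (a point): knobbed calibration weight of polished bare steel: an upright cylinder 38 mm across and 75 mm high with a waisted round knob (26 mm across) on top; the cylinder part is 53 mm high, 500 g, the largest of the three. Stands upright on the bench. This point is its centre, half-way up, 37.5 mm above its underside; z is its upright axis.
- weight_medium_mid (a point): knobbed calibration weight of polished bare steel: an upright cylinder 28 mm across and 57 mm high with a waisted round knob (19 mm across) on top; the cylinder part is 39 mm high, 200 g, the middle one. Stands upright on the bench. This point is its centre, half-way up, 28.5 mm above its underside; z is its upright axis.
- weight_small_mid (a point): knobbed calibration weight of polished bare steel: an upright cylinder 18 mm across and 38 mm high with a waisted round knob (13 mm across) on top; the cylinder part is 25 mm high, 50 g, the smallest. Stands upright on the bench. This point is its centre, half-way up, 19.0 mm above its underside; z is its upright axis.
- forceps_mid (a point): steel weight forceps (tweezers) lying flat on the bench: 128 mm long, 12 mm wide over the two legs at the middle, narrowing to both ends, 8 mm high, 25 g, rigid (the legs do not spring). This point is the centre, 4 mm above the underside; x along its length towards the pointed tips, z up. Grasp across the middle.
- well_large: largest pocket, for the largest knobbed weight: white plastic holder 66 mm square, 13 mm high, fixed in the tray, with a round dark-floored pocket 54 mm across; floor 3 mm above its underside. Fingers do not fit in beside the weight: hold it with fingertips 13 mm or more above its foot. Three holders in a row along y, 74 mm apart, any order. Origin: centre of underside, 2 mm above the bench; z up, x to the forceps rest.
- well_medium: middle pocket, for the middle knobbed weight: white plastic holder 66 mm square, 13 mm high, fixed in the tray, with a round dark-floored pocket 44 mm across; floor 3 mm above its underside. Fingers do not fit in beside the weight: hold it with fingertips 13 mm or more above its foot. Three holders in a row along y, 74 mm apart, any order. Origin: centre of underside, 2 mm above the bench; z up, x to the forceps rest.
- well_small: smallest pocket, for the smallest knobbed weight: white plastic holder 66 mm square, 13 mm high, fixed in the tray, with a round dark-floored pocket 34 mm across; floor 3 mm above its underside. Fingers do not fit in beside the weight: hold it with fingertips 13 mm or more above its foot. Three holders in a row along y, 74 mm apart, any order. Origin: centre of underside, 2 mm above the bench; z up, x to the forceps rest.
- forceps_rest: white plastic rest fixed in the 150 x 246 mm tray (rim 15 mm above the bench): base 40 mm (x) by 100 mm (y), 2 mm thick, and two saddles at y = -40 and +40 mm, 14 mm thick, with notches 26 mm wide (x), floors 10 mm, tops 17 mm above its underside. Forceps lie along y in both notches, either way round; fingers fit between the saddles. Origin: centre of underside, 2 mm above the bench; z up.
- hooked_mid (a point): look-alike that does not belong to the set: bare steel hooked weight, a cylinder 28 mm across and 40 mm high with an open wire hook on top instead of a knob (71 mm high in all). This point is the centre of the cylinder, 20 mm above its underside; z up. To be left where it stands.
- slotted_mid (a point): look-alike that does not belong to the set: bare steel slotted weight, a flat disc 38 mm across and 20 mm high with a slot from the middle to the edge, no knob. This point is its centre, 10 mm above its underside; z up. To be left where it lies.

How it is judged:
At the end, for the whole second after the job is handed in: Each knobbed weight upright (7 deg) on the floor of its own pocket (10 mm, height 4 mm); forceps down in both notches (12 mm across, 18 mm along, 17 deg); all at rest; hooked and slotted weights upright within 15 mm of their start (horizontal distance between weight_large_mid and well_large below 0.01 m and z of weight_large_mid in the frame of well_large between 0.0365 and 0.0445 m and angle between each of weight_large_mid, weight_medium_mid, weight_small_mid's own z axis and vertical below 0.12 rad and linear speed of each of weight_large, weight_medium, weight_small, forceps below 0.02 m/s and horizontal distance between weight_medium_mid and well_medium below 0.01 m and z of weight_medium_mid in the frame of well_medium between 0.0275 and 0.0355 m and horizontal distance between weight_small_mid and well_small below 0.01 m and z of weight_small_mid in the frame of well_small between 0.018 and 0.026 m and z of forceps_mid in the frame of forceps_rest between 0.0115 and 0.018 m and x of forceps_mid in the frame of forceps_rest between -0.012 and 0.012 m and y of forceps_mid in the frame of forceps_rest between -0.018 and 0.018 m and angle between the x axis of forceps_mid and the y axis of forceps_rest, either way round below 0.3 rad and distance of each of hooked_mid, slotted_mid from where it was at the start of the episode below 0.015 m and angle between each of hooked_mid, slotted_mid's own z axis and vertical below 0.15 rad); the robot touches nothing.
It fails at once if the largest knobbed weight is dropped (it falls faster than 0.6 m/s with no finger on it) (linear speed of weight_large above 0.6 m/s and contact force between the fingers and weight_large below 0.05 N).
It fails at once if the middle knobbed weight is dropped (it falls faster than 0.6 m/s with no finger on it) (linear speed of weight_medium above 0.6 m/s and contact force between the fingers and weight_medium below 0.05 N).
It fails at once if the smallest knobbed weight is dropped (it falls faster than 0.6 m/s with no finger on it) (linear speed of weight_small above 0.6 m/s and contact force between the fingers and weight_small below 0.05 N).
It fails at once if the hooked weight is shifted by more than 15 mm or tipped (distance of hooked_mid from where it was at the start of the episode above 0.015 m or angle between hooked_mid's own z axis and vertical above 0.4 rad).
It fails at once if the slotted weight is shifted by more than 15 mm or tipped (distance of slotted_mid from where it was at the start of the episode above 0.015 m or angle between slotted_mid's own z axis and vertical above 0.4 rad).
It also fails if it takes over 96 s, if anything falls off the work surface, if the arm or the gripper's body presses on something with over 40 N, if the wrist force passes 120 N, or if a joint passes its speed limit or range.

## Robot

A 6-joint arm with a two-finger parallel gripper is mounted at the origin on the work surface. World frame = base frame: x ahead of the robot, y to its left, z up, the work surface at z = 0. Lengths are in m, angles in rad, forces in N, time in s.
With the tool pointing down it reaches from about 0.35 to 0.8 m from the base axis. Payload 7.3 kg.
Tool frame: the origin (TCP) lies between the finger pads; the fingertips stand 25 mm ahead of it and the grasp point (between the pads) lies 6 mm ahead of it (tcp_to_tips is the z of the fingertips in the tool frame, in m); z points along the fingers, x is the direction in which the jaws open and shut, and the axes are right-handed (so a half turn about z gives the same grasp; the last joint's range is limited). The gripper opens to 85 mm and grips with 20 to 120 N. Pads are 22 mm wide; open, the fingers measure 114 mm over their backs; the gripper's body (76 mm by 85 mm) begins 54 mm behind the grasp point. The pads swing forward as they close: fully open they stand 13 mm farther back than shut.
Start: joints at [-1.328, 0.342, 1.524, -0, 1.275, -0.146], TCP at [0.199, -0.486, 0.256] pointing down, gripper open.
Joint ranges: [-2.53, 2.53], [-0.77, 2.02], [0.04, 2.7], [-1, 4.14], [0.28, 2.66], [-3.11, 3.11]. Speed limits (rad/s): [2.57, 2.57, 3.14, 3.14, 3.14, 3.14].

## Interface

Orientations are given as a 3x3 rotation matrix whose columns are the frame's x, y, z axes.
In Python, from workcell import * gives the robot as it stands.
- The arm moves only by the tool servo_tool, never from a script. Its argument "plan" is a list of rows, each an object of numbers: "x", "y", "z": the shift along the tool's x, y, z normalised to -1 to 1, where 1 is 20 cm; "rx", "ry", "rz": the turn, a rotation vector about the tool's x, y, z normalised to -1 to 1, where 1 is 45 degrees. In form: [{"x": .., "y": .., "z": .., "rx": .., "ry": .., "rz": ..}, ...]. A call has 1 to 8 rows; each row is the pose to reach, as a shift and turn from the pose commanded when the call began, along the tool's axes at that moment; what a row does not reach only later rows make up. A row lasts 1/8 s, in which the tool goes at most 62.5 mm and 10.7 degrees, less where a joint would pass 70% of its speed; a pose out of reach is approached as far as the arm can. A call with a number of a shift or a turn outside -1 to 1 is refused whole. A call with a gripper value outside its range is refused whole. "fingers" is the closure, from -1 (fully open) to 1 (shut), set as the call begins (left out, the last holds). The fingers move at their own pace and stop on an object; "force" is the grip in N (left out, the last holds). Time passes only in rows, so rows that repeat a pose let the fingers close. It gives the time, the measured TCP pose, the force and the opening at its end, in the units of the state.
- sense(): the state, without advancing time (a new reading comes with each control period).
- camera(name): name is "scene" or "top" or "wrist"; returns the picture (480x640x3 uint8, red, green, blue); there is no depth.
- get_calibration(name): a dict with "fx", "fy", "cx", "cy" (pixels), "camera_from_world" (4x4, takes a point from world to camera coordinates); the wrist camera has in their place "tool_from_camera" (4x4, takes a point from camera to tool coordinates, whose origin is the TCP and whose axes are the tool frame's). Camera axes: x right, y down, z forward; pixel columns grow to the right and rows downward; lengths in m; the calibration is good to about 2 mm. A picture is of the moment at which its call begins: read the wrist's pose just before it. get_calibration takes no time and is no camera call.
- finish_job(): hands the job in, once; it reports no verdict.
The state is a dict: "t": time; "q": joint angles; "joint_vel": joint speeds; "joint_efforts": joint torques, N m; "position": TCP position; "tool_rot": TCP orientation; "contact_force": force on the tool from outside, world axes, zero at the start; "ft_torque": the same for the moment, N m; "gripper_width": finger opening in m.
Only numpy, scipy, OpenCV 4.12 (cv2) and the standard library are available. Lean on these libraries where they do the work, as an engineer would, in place of code of your own. Each camera call takes 0.05 s, during which the arm holds its last target. There are 200 camera calls.

## Working session

There is one attempt and no reset: what is moved stays moved. The work goes in short steps, Python scripts to look and compute and a tool call to move; the robot and the scene stay as the last step left them, time stands still between calls to the robot, and variables do not carry over. Pictures are saved under pics/ and viewed, about 12 in all and at most 16, crops included, and the job is handed in when it is done.

Besides the shell and the picture viewer there is one more tool, called after "Call:" as a command line: name --argument value ..., lists and objects as JSON in quotes. servo_tool: Moves the arm, as the interface text tells. Its arguments: {"type":"object","properties":{"plan":{"type":"array"},"fingers":{"type":"number"},"force":{"type":"number"}},"required":["plan"]}

```bash
mkdir -p pics
python3 - <<'E'
from workcell import *
import cv2, numpy as np
s=sense(); print(s)
for n in ("scene","top","wrist"):
    im=camera(n); cv2.imwrite(f"pics/{n}0.png",im[:,:,::-1]); np.save(f"pics/{n}0.npy",im)
    print(n,get_calibration(n))
E
ls
```

```text
{'t': 0.0, 'q': array([-1.32800825e+00,  3.42735425e-01,  1.52502195e+00,  4.63804747e-06,
        1.27541843e+00, -1.46005181e-01]), 'joint_vel': array([-0.00219702,  0.00113127, -0.00190048, -0.00184783, -0.00228153,
        0.00208825]), 'joint_efforts': array([-8.78074970e-04, -4.33683228e+01, -2.46011049e+01, -2.10518456e-04,
        7.81175477e-03,  6.35037942e-07]), 'position': array([ 0.19894229, -0.48544731,  0.25561763]), 'tool_rot': array([[ 3.79070466e-01, -9.25367733e-01, -3.76298047e-04],
       [-9.25366485e-01, -3.79070580e-01,  1.53778615e-03],
       [-1.56566120e-03, -2.34715711e-04, -9.99998747e-01]]), 'contact_force': array([ 0.17609418, -0.85002628, -0.94435709]), 'ft_torque': array([-0.0413025 , -0.03207007, -0.00162979]), 'gripper_width': 0.08545939060808107}
scene {'fx': 617.6629563770373, 'fy': 617.6629563770373, 'cx': 315.4111092099275, 'cy': 243.57250243987409, 'camera_from_world': array([[ 0.03019574,  0.99953681,  0.00379288, -0.01454664],
       [ 0.85367411, -0.02381506, -0.52026277, -0.42945289],
       [-0.51993146,  0.0189476 , -0.85399781,  1.56532
[... 317 characters left out ...]
73e-03, -1.53312481e-01,
         5.40675195e-01],
       [ 1.53306906e-01,  1.74124446e-02, -9.88025202e-01,
         6.87361090e-01],
       [ 0.00000000e+00,  0.00000000e+00,  0.00000000e+00,
         1.00000000e+00]])}
wrist {'fx': 395.57232405708913, 'fy': 395.57232405708913, 'cx': 322.36345701120615, 'cy': 240.64326313215284, 'tool_from_camera': array([[ 9.99999821e-01,  5.62775118e-04, -2.01395112e-04,
        -1.61402031e-04],
       [-4.91496650e-04,  9.65942820e-01,  2.58755148e-01,
        -6.42960614e-02],
       [ 3.40157122e-04, -2.58755003e-01,  9.65942924e-01,
        -1.17956369e-01],
       [ 0.00000000e+00,  0.00000000e+00,  0.00000000e+00,
         1.00000000e+00]])}
pics
```

View pics/scene0.png

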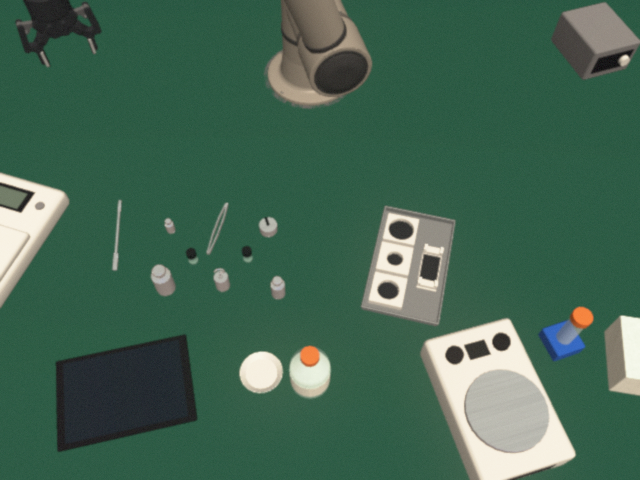

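View pics/top0.png

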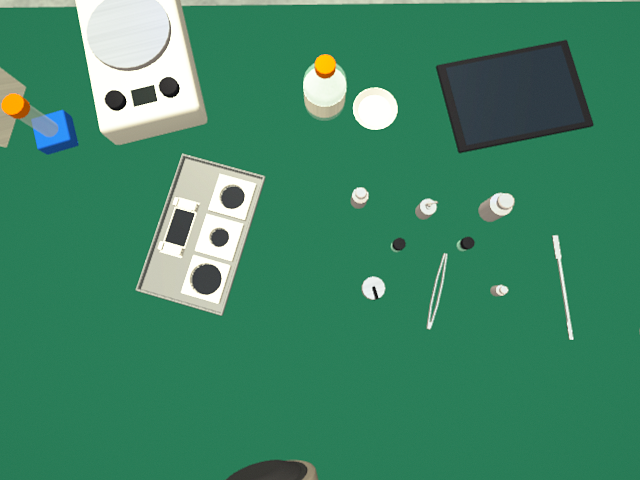

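The scene view shows the tray at right (about 410,265). The bench weights are on the left: large (163,280), hooked (222,280), medium (278,288), small (170,226), slotted (268,227), forceps (217,228) and two small black-capped things. Next I'll crop the top view to tell them apart.

Run:
```python
import cv2
im=cv2.imread("pics/top0.png")
a=cv2.resize(im[175:335,335:535],None,fx=4,fy=3.7*4/3.7,interpolation=cv2.INTER_CUBIC)[:600]
cv2.imwrite("pics/c1.png",a)
im=cv2.imread("pics/top0.png")
cv2.imwrite("pics/c2.png",cv2.resize(im[150:320,130:270],None,fx=3.5,fy=3.5,interpolation=cv2.INTER_CUBIC))
```

```text
(no output)
```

View pics/c1.png

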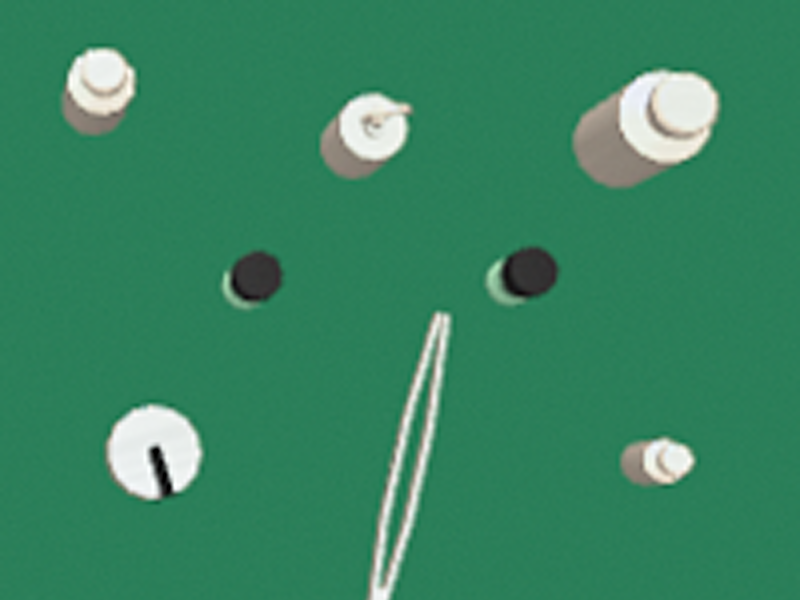

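View pics/c2.png

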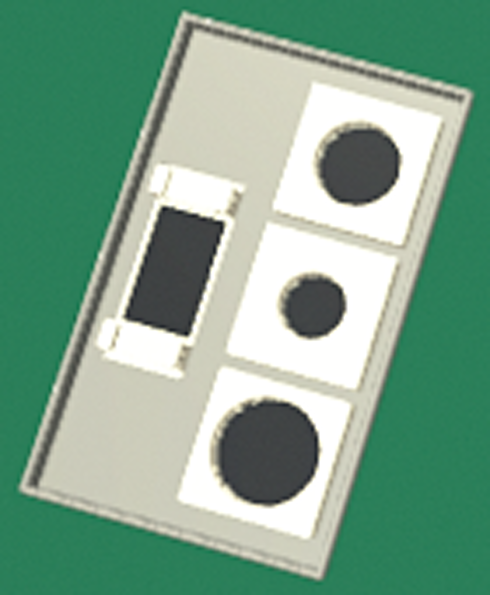

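The top view identifies everything. The weights are medium (360,197), large (505,200) and small (502,290). The hooked weight is at (428,208), the slotted one at (374,288) and the forceps at about (438,290), between two black-capped vials. The pockets are medium at top (233,196), small in the middle (220,237) and large at bottom (207,279).

```bash
cat > h.py <<'E'
from workcell import *
import cv2, numpy as np
def cam(name, s=None):
    """K-params, R (world from cam), origin"""
    c=get_calibration(name)
    if name=="wrist":
        s=s or sense(); T=np.eye(4); T[:3,:3]=s["tool_rot"]; T[:3,3]=s["position"]
        W=T@c["tool_from_camera"]
    else: W=np.linalg.inv(c["camera_from_world"])
    return c,W[:3,:3],W[:3,3]
def ray(name,uv,z,s=None):
    c,R,o=cam(name,s); uv=np.atleast_2d(np.float64(uv))
    d=np.c_[(uv[:,0]-c["cx"])/c["fx"],(uv[:,1]-c["cy"])/c["fy"],np.ones(len(uv))]@R.T
    return o+d*((z-o[2])/d[:,2])[:,None]
def proj(name,P,s=None):
    c,R,o=cam(name,s); p=(np.atleast_2d(P)-o)@R
    return np.c_[p[:,0]/p[:,2]*c["fx"]+c["cx"],p[:,1]/p[:,2]*c["fy"]+c["cy"]]
def snap(name,tag):
    s=sense(); im=camera(name)[:,:,::-1].copy(); cv2.imwrite(f"pics/{tag}.png",im); return s,im
def delta(target,s=None):
    """shift in tool axes, units of 20 cm"""
    s=s or sense(); return s["tool_rot"].T@(np.asarray(target)-s["position"])/0.2
E
python3 - <<'E'
from h import *
np.set_printoptions(precision=4,suppress=True)
im=cv2.imread("pics/top0.png"); hsv=cv2.cvtColor(im,cv2.COLOR_BGR2HSV)
white=((im.min(2)>205)&(hsv[:,:,1]<45)).astype(np.uint8)
roi=np.zeros_like(white); roi[150:320,130:270]=1
cs,_=cv2.findContours(white*roi,cv2.RETR_EXTERNAL,cv2.CHAIN_APPROX_NONE)
for c in cs:
    if cv2.contourArea(c)>150:
        p=ray("top",c[:,0]+0.0,0.015)[:,:2].astype(np.float32); r=cv2.minAreaRect(p); print("white",cv2.contourArea(c),cv2.boundingRect(c),r)
dark=((im.max(2)<80)).astype(np.uint8)*roi
cs,_=cv2.findContours(dark,cv2.RETR_EXTERNAL,cv2.CHAIN_APPROX_NONE)
for c in cs:
    if cv2.contourArea(c)>80:
        p=ray("top",c[:,0]+0.0,0.005)[:,:2].astype(np.float32); print("dark",cv2.minEnclosingCircle(p), cv2.minAreaRect(p))
for n,uv,z in (("med",(105,72),.057),("large",(686,105),.075),("small",(676,461),.038),("hook",(373,127),.040),("slot",(154,452),.02),("vialA",(257,276),.03),("vialB",(530,272),.03)):
    print(n,ray("top",np.array(uv)/4+(335,175),z))
for n,uv,z in (("med",(277,281),.057),("large",(159,270),.075),("small",(168,221),.038)): print("sc",n,ray("scene",uv,z))
m=((hsv[:,:,1]<90)&(im.max(2)>110)).astype(np.uint8); r=np.zeros_like(m); r[248:335,420:455]=1
m*=r; y,x=np.nonzero(m); p=ray("top",np.c_[x,y],.008)[:,:2]; q=cv2.minAreaRect(p.astype(np.float32)); print("forceps",q,cv2.boxPoints(q),p.mean(0))
E
```

```text
white 1541.0 (181, 255, 49, 49) ((0.4812188148498535, 0.1820010244846344), (0.06737803667783737, 0.06817319244146347), 74.17351531982422)
white 1479.5 (195, 213, 49, 48) ((0.5526298880577087, 0.1617664098739624), (0.06743718683719635, 0.06839780509471893), 73.94373321533203)
white 1298.5 (157, 197, 43, 61) ((0.5706656575202942, 0.23207782208919525), (0.04696129634976387, 0.10085300356149673), 74.19098663330078)
white 1420.5 (208, 173, 49, 47) ((0.6240413188934326, 0.14138290286064148), (0.06792257726192474, 0.06844794750213623), 74.20958709716797)
dark ((0.48138055205345154, 0.18227091431617737), 0.025204863399267197) ((0.481080561876297, 0.18225893378257751), (0.04808555543422699, 0.04635465517640114), 1.9350335597991943)
dark ((0.5528178811073303, 0.16212347149848938), 0.014897128567099571) ((0.5527973175048828, 0.1623702198266983), (0.026264099404215813, 0.026327921077609062), 89.94979095458984)
dark ((0.5715749263763428, 0.2329551875591278), 0.032892320305109024) ((0.5717234015464783, 0.23314306139945984), (0.03264430910348892, 0.05877084657549858), 74.09224700927734)
dark ((0.6245096325874329, 0.14197900891304016), 0.019952300935983658) ((0.6248627305030823, 0.14187858998775482), (0.03716838359832764, 0.03609934821724892), 89.8619155883789)
med [[ 0.6174 -0.079   0.057 ]]
large [[ 0.5986 -0.3053  0.075 ]]
small [[ 0.4608 -0.3076  0.038 ]]
hook [[ 0.5982 -0.191   0.04  ]]
slot [[ 0.4652 -0.1003  0.02  ]]
vialA [[ 0.5374 -0.1432  0.03  ]]
vialB [[ 0.539  -0.2558  0.03  ]]
sc med [[ 0.6203 -0.0786  0.057 ]]
sc large [[ 0.5996 -0.3037  0.075 ]]
sc small [[ 0.4626 -0.3068  0.038 ]]
forceps ((0.4618130922317505, -0.20754575729370117), (0.015379746444523335, 0.1317937672138214), 74.7152099609375) [[ 0.3962 -0.1976]
 [ 0.5234 -0.2323]
 [ 0.5274 -0.2175]
 [ 0.4003 -0.1828]] [ 0.4609 -0.2073]
```

Call:
servo_tool --plan '[{"x":-0.2,"y":-0.24,"z":0,"rz":0.2},{"x":-0.4,"y":-0.48,"z":0.1,"rz":0.4},{"x":-0.6,"y":-0.72,"z":0.1,"rz":0.6},{"x":-0.79,"y":-0.95,"z":0.1,"rz":0.835},{"x":-0.79,"y":-0.95,"z":0.1,"rz":0.835},{"x":-0.79,"y":-0.95,"z":0.1,"rz":0.835},{"x":-0.79,"y":-0.95,"z":0.1,"rz":0.835}]' --fingers 0.35 --force 30

```text
validation failed for argument at $.pl...
```

Run:
```python
from h import *
np.set_printoptions(precision=4,suppress=True)
s,im=snap("wrist","w1"); print(s["t"],s["position"],s["tool_rot"],s["gripper_width"],s["q"])
print(delta([.462,-.2075,.20],s))
for n,p in dict(forceps=[.462,-.2075,.008],small=[.4615,-.307,.038],large=[.599,-.3045,.075],med=[.6185,-.079,.057]).items(): print(n,proj("wrist",p,s))
```

```text
0.15 [ 0.199  -0.4855  0.2558] [[ 0.3791 -0.9254 -0.0002]
 [-0.9254 -0.3791  0.0011]
 [-0.0011 -0.0002 -1.    ]] 0.08525158941751011 [-1.328   0.3426  1.5248  0.      1.2754 -0.146 ]
[-0.7877 -1.7439  0.2802]
forceps [[ 100.6803 -281.5077]]
small [[ 223.6427 -252.1624]]
large [[ 290.9109 -664.9198]]
med [[-146.3853 -937.185 ]]
```

View pics/w1.png

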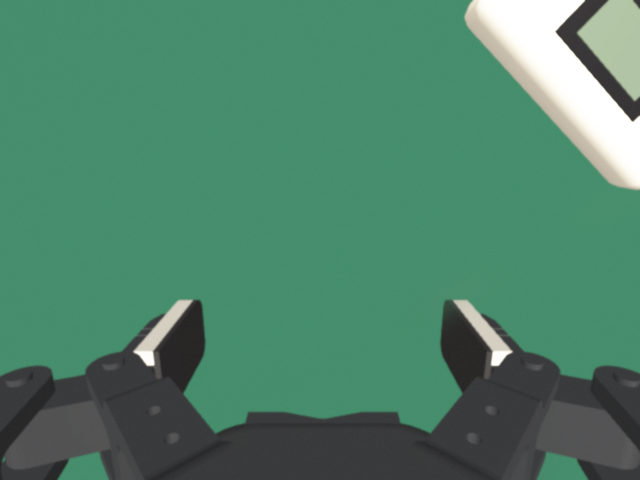

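The move was refused, probably because each row needs all six keys. The wrist picture shows only the bench, the balance corner and the open fingers at (175,340) and (475,340).

Call:
servo_tool --plan '[{"x":-0.2,"y":-0.24,"z":0,"rx":0,"ry":0,"rz":0.2},{"x":-0.4,"y":-0.48,"z":0.1,"rx":0,"ry":0,"rz":0.4},{"x":-0.6,"y":-0.72,"z":0.1,"rx":0,"ry":0,"rz":0.6},{"x":-0.79,"y":-0.95,"z":0.1,"rx":0,"ry":0,"rz":0.835},{"x":-0.79,"y":-0.95,"z":0.1,"rx":0,"ry":0,"rz":0.835},{"x":-0.79,"y":-0.95,"z":0.1,"rx":0,"ry":0,"rz":0.835},{"x":-0.79,"y":-0.95,"z":0.1,"rx":0,"ry":0,"rz":0.835}]' --fingers 0.35 --force 30

```text
t: 1.08
position: [0.3148, -0.2681, 0.2363]
tool_rot: [[-0.264, -0.965, -0.0], [-0.965, 0.264, -0.0], [0.0, -0.0, -1.0]]
contact_force: [-1.1, 0.4, -0.3]
gripper_width: 0.028
```

Call:
servo_tool --plan '[{"x":-0.25,"y":-0.32,"z":0,"rx":0,"ry":0,"rz":0},{"x":-0.487,"y":-0.63,"z":0,"rx":0,"ry":0,"rz":0},{"x":-0.487,"y":-0.63,"z":0,"rx":0,"ry":0,"rz":0},{"x":-0.487,"y":-0.63,"z":0,"rx":0,"ry":0,"rz":0}]'

```text
t: 1.58
position: [0.4635, -0.2069, 0.2356]
tool_rot: [[-0.262, -0.965, -0.0], [-0.965, 0.262, 0.0], [-0.0, 0.0, -1.0]]
contact_force: [-0.2, 0.2, -0.2]
gripper_width: 0.0279
```

Run:
```python
from h import *
np.set_printoptions(precision=4,suppress=True)
s,im=snap("wrist","w2"); print(s["t"],s["position"],s["gripper_width"],s["q"],s["contact_force"])
for n,p in dict(forceps=[.462,-.2075,.008],small=[.4615,-.307,.038],large=[.599,-.3045,.075],med=[.6185,-.079,.057]).items(): print(n,proj("wrist",p,s))
```

```text
1.575 [ 0.4635 -0.2069  0.2356] 0.027919335814643738 [-0.571   0.3287  1.604   0.0001  1.2093  1.265 ] [-0.2493  0.2493 -0.2482]
forceps [[322.9841 211.2095]]
small [[443.7512 186.6913]]
large [[416.4052 -19.0313]]
med [[84.1521 56.9419]]
```

View pics/w2.png

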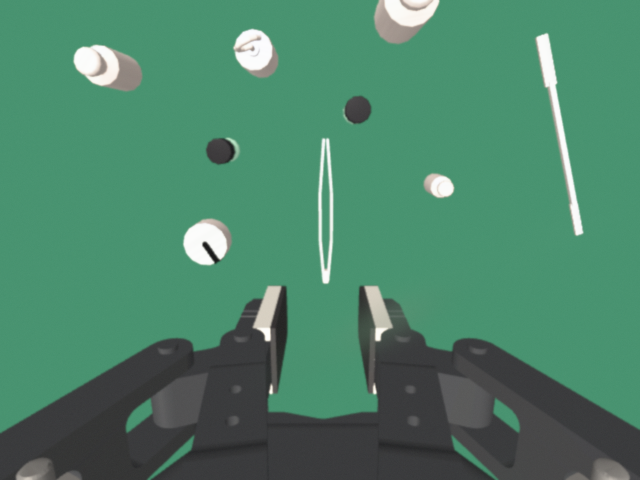

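The wrist picture agrees with the top-view positions: forceps along the image vertical, centred at (325.5,211) where (323,211) was predicted, and the small knob at (444,187) as predicted. I'll descend with the fingers part closed, checking the force on the way.

Call:
servo_tool --plan '[{"x":0,"y":0,"z":0.25,"rx":0,"ry":0,"rz":0},{"x":0,"y":0,"z":0.5,"rx":0,"ry":0,"rz":0},{"x":0,"y":0,"z":0.75,"rx":0,"ry":0,"rz":0},{"x":0.005,"y":0,"z":0.95,"rx":0,"ry":0,"rz":0},{"x":0.005,"y":0,"z":0.98,"rx":0,"ry":0,"rz":0},{"x":0.005,"y":0,"z":0.98,"rx":0,"ry":0,"rz":0},{"x":0.005,"y":0,"z":0.98,"rx":0,"ry":0,"rz":0}]'

```text
t: 2.5
position: [0.4627, -0.2088, 0.0421]
tool_rot: [[-0.264, -0.964, 0.003], [-0.964, 0.264, -0.002], [0.001, -0.003, -1.0]]
contact_force: [0.4, -0.2, 0.1]
gripper_width: 0.0279
```

Call:
servo_tool --plan '[{"x":0,"y":0,"z":0.02,"rx":0,"ry":0,"rz":0},{"x":0,"y":0,"z":0.035,"rx":0,"ry":0,"rz":0},{"x":0,"y":0,"z":0.05,"rx":0,"ry":0,"rz":0},{"x":0,"y":0,"z":0.05,"rx":0,"ry":0,"rz":0}]'

```text
t: 3.0
position: [0.4618, -0.2077, 0.03]
tool_rot: [[-0.264, -0.965, -0.0], [-0.965, 0.264, 0.0], [-0.0, 0.001, -1.0]]
contact_force: [-0.4, 0.5, -0.2]
gripper_width: 0.0276
```

Run:
```python
from h import *
np.set_printoptions(precision=4,suppress=True)
s,im=snap("wrist","w3"); print(s["position"],s["contact_force"])
s,im=snap("scene","s3"); cv2.imwrite("pics/s3c.png",cv2.resize(im[170:290,120:300],None,fx=4,fy=4,interpolation=cv2.INTER_CUBIC))
```

```text
[ 0.4618 -0.2077  0.03  ] [-0.3862  0.4956 -0.1646]
```

View pics/w3.png

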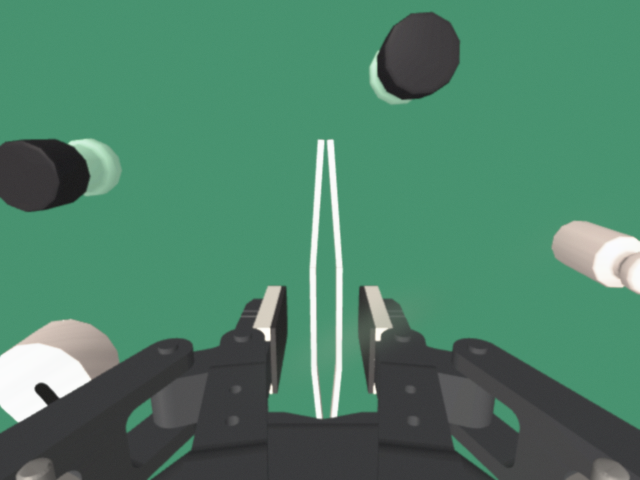

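The forceps lie centred between the pads (legs at columns 313 and 340, pads at 286 and 360). I'll drop 2.5 mm and close.

Call:
servo_tool --plan '[{"x":0,"y":0,"z":0.012,"rx":0,"ry":0,"rz":0},{"x":0,"y":0,"z":0.012,"rx":0,"ry":0,"rz":0},{"x":0,"y":0,"z":0.012,"rx":0,"ry":0,"rz":0}]'

```text
t: 3.48
position: [0.4619, -0.2079, 0.0279]
tool_rot: [[-0.264, -0.965, -0.0], [-0.965, 0.264, -0.0], [0.0, 0.0, -1.0]]
contact_force: [-0.0, 0.2, -0.9]
gripper_width: 0.0279
```

Call:
servo_tool --plan '[{"x":0,"y":0,"z":0,"rx":0,"ry":0,"rz":0},{"x":0,"y":0,"z":0,"rx":0,"ry":0,"rz":0},{"x":0,"y":0,"z":0,"rx":0,"ry":0,"rz":0},{"x":0,"y":0,"z":0,"rx":0,"ry":0,"rz":0}]' --fingers 1 --force 30

```text
t: 3.98
position: [0.462, -0.2079, 0.0281]
tool_rot: [[-0.264, -0.965, 0.0], [-0.965, 0.264, -0.0], [0.0, -0.0, -1.0]]
contact_force: [0.1, 0.8, 2.8]
gripper_width: 0.0106
```

Call:
servo_tool --plan '[{"x":0,"y":0,"z":-0.1,"rx":0,"ry":0,"rz":0},{"x":0,"y":0,"z":-0.3,"rx":0,"ry":0,"rz":0},{"x":0,"y":0,"z":-0.6,"rx":0,"ry":0,"rz":0},{"x":-0.2,"y":0,"z":-0.6,"rx":0,"ry":0,"rz":0},{"x":-0.4,"y":0,"z":-0.6,"rx":0,"ry":0,"rz":0},{"x":-0.6,"y":0,"z":-0.6,"rx":0,"ry":0,"rz":0},{"x":-0.8,"y":0,"z":-0.6,"rx":0,"ry":0,"rz":0},{"x":-1,"y":0,"z":-0.6,"rx":0,"ry":0,"rz":0}]'

```text
t: 4.97
position: [0.5149, -0.0137, 0.1478]
tool_rot: [[-0.264, -0.965, -0.0], [-0.965, 0.264, -0.0], [0.0, 0.0, -1.0]]
contact_force: [0.8, 1.0, 0.2]
gripper_width: 0.0105
```

Call:
servo_tool --plan '[{"x":-0.2,"y":0.05,"z":0,"rx":0,"ry":0,"rz":0},{"x":-0.4,"y":0.05,"z":0,"rx":0,"ry":0,"rz":0},{"x":-0.6,"y":0.05,"z":0,"rx":0,"ry":0,"rz":0},{"x":-0.8,"y":0.05,"z":0,"rx":0,"ry":0,"rz":0},{"x":-1,"y":0.05,"z":0,"rx":0,"ry":0,"rz":0},{"x":-1,"y":0.05,"z":0,"rx":0,"ry":0,"rz":0},{"x":-1,"y":0.05,"z":0,"rx":0,"ry":0,"rz":0}]'

```text
t: 5.85
position: [0.5574, 0.1803, 0.1474]
tool_rot: [[-0.263, -0.965, -0.001], [-0.965, 0.263, -0.001], [0.001, 0.001, -1.0]]
contact_force: [-0.2, -0.4, -1.3]
gripper_width: 0.0104
```

Call:
servo_tool --plan '[{"x":-0.15,"y":0,"z":0,"rx":0,"ry":0,"rz":0},{"x":-0.27,"y":0,"z":0,"rx":0,"ry":0,"rz":0},{"x":-0.27,"y":0,"z":0.2,"rx":0,"ry":0,"rz":0},{"x":-0.27,"y":0,"z":0.3,"rx":0,"ry":0,"rz":0},{"x":-0.27,"y":0,"z":0.3,"rx":0,"ry":0,"rz":0},{"x":-0.27,"y":0,"z":0.3,"rx":0,"ry":0,"rz":0}]'

```text
t: 6.6
position: [0.5728, 0.232, 0.0889]
tool_rot: [[-0.265, -0.964, 0.001], [-0.964, 0.265, 0.0], [-0.001, -0.001, -1.0]]
contact_force: [0.2, 0.3, 0.0]
gripper_width: 0.0108
```

Run:
```python
from h import *
np.set_printoptions(precision=4,suppress=True)
s,im=snap("wrist","w4"); print(s["position"],s["contact_force"],delta([.5715,.2325,.041],s))
y=np.array([.963,-.27]);c=np.array([.5715,.2325])
for t in (-.047,.047): 
  for w in (-.013,.013): print(proj("wrist",np.r_[c+t*y+w*np.array([.27,.963]),.019],s))
```

```text
[0.5728 0.232  0.0889] [0.1735 0.264  0.0003] [-0.0004  0.007   0.2396]
[[345.1726 354.1345]]
[[296.3409 353.8542]]
[[349.2899 176.1392]]
[[294.1108 175.8117]]
```

View pics/w4.png

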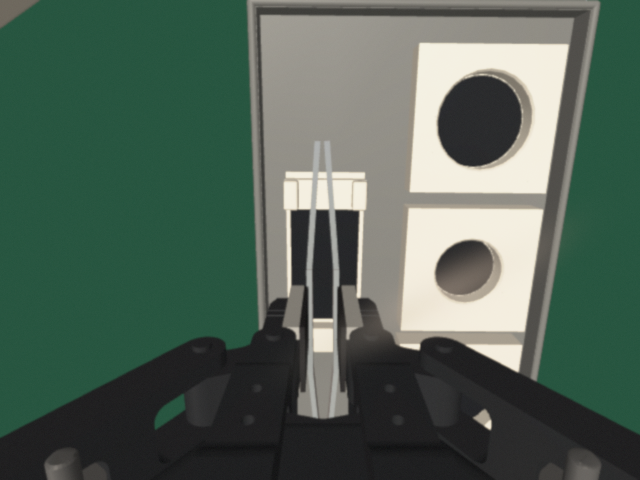

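The forceps (column 322) are over the rest (saddle centre at column 325), parallel to it and spanning both saddles. I'll lower them with a 1.5 mm lateral correction.

Call:
servo_tool --plan '[{"x":0.007,"y":0.007,"z":0.1,"rx":0,"ry":0,"rz":0},{"x":0.007,"y":0.007,"z":0.2,"rx":0,"ry":0,"rz":0},{"x":0.007,"y":0.007,"z":0.225,"rx":0,"ry":0,"rz":0},{"x":0.007,"y":0.007,"z":0.235,"rx":0,"ry":0,"rz":0},{"x":0.007,"y":0.007,"z":0.235,"rx":0,"ry":0,"rz":0},{"x":0.007,"y":0.007,"z":0.235,"rx":0,"ry":0,"rz":0}]'

```text
t: 7.4
position: [0.5708, 0.2318, 0.0416]
tool_rot: [[-0.264, -0.965, 0.001], [-0.965, 0.264, 0.0], [-0.001, -0.001, -1.0]]
contact_force: [-0.5, 0.4, 0.3]
gripper_width: 0.0106
```

Call:
servo_tool --plan '[{"x":0,"y":0,"z":0.005,"rx":0,"ry":0,"rz":0},{"x":0,"y":0,"z":0.008,"rx":0,"ry":0,"rz":0},{"x":0,"y":0,"z":0.008,"rx":0,"ry":0,"rz":0}]'

```text
t: 7.78
position: [0.5706, 0.2317, 0.0398]
tool_rot: [[-0.264, -0.965, 0.001], [-0.965, 0.264, 0.0], [-0.0, -0.001, -1.0]]
contact_force: [-1.8, -0.8, 5.1]
gripper_width: 0.0107
```

Call:
servo_tool --plan '[{"x":0,"y":0,"z":0,"rx":0,"ry":0,"rz":0},{"x":0,"y":0,"z":0,"rx":0,"ry":0,"rz":0},{"x":0,"y":0,"z":0,"rx":0,"ry":0,"rz":0},{"x":0,"y":0,"z":-0.1,"rx":0,"ry":0,"rz":0},{"x":0,"y":0,"z":-0.3,"rx":0,"ry":0,"rz":0},{"x":0,"y":0,"z":-0.6,"rx":0,"ry":0,"rz":0},{"x":0,"y":0,"z":-0.6,"rx":0,"ry":0,"rz":0}]' --fingers 0.48

```text
t: 8.65
position: [0.573, 0.2325, 0.1647]
tool_rot: [[-0.264, -0.965, 0.01], [-0.965, 0.264, 0.003], [-0.005, -0.009, -1.0]]
contact_force: [0.0, -0.0, 0.0]
gripper_width: 0.0222
```

Run:
```python
from h import *
np.set_printoptions(precision=4,suppress=True)
s,im=snap("wrist","w5"); print(s["t"],s["position"],s["contact_force"])
for n,p in dict(L=[.4812,.182,.015],M=[.6243,.1415,.015],S=[.5527,.162,.015],rest=[.5715,.2325,.020]).items(): print(n,proj("wrist",p,s))
```

```text
8.65 [0.573  0.2325 0.1647] [ 0.0232 -0.0144  0.0467]
L [[420.8562 331.0919]]
M [[437.2937 122.3593]]
S [[428.1804 233.939 ]]
rest [[323.3453 236.1013]]
```

View pics/w5.png

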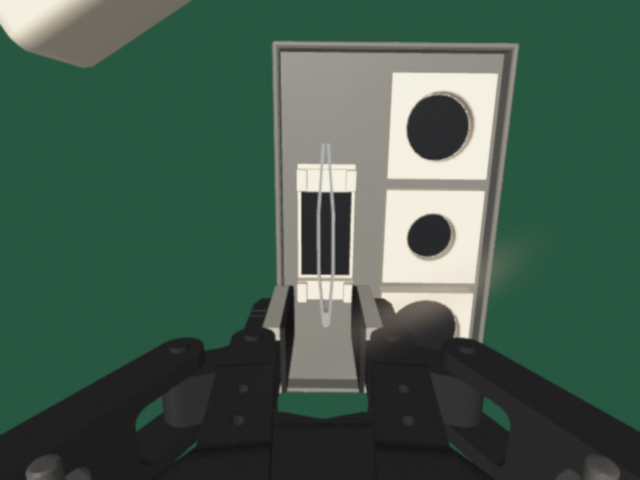

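The forceps lie in both notches (saddle columns 298–355, forceps 325, spanning rows 145–325). The small weight is next.

Call:
servo_tool --plan '[{"x":0.2,"y":0,"z":0,"rx":0,"ry":0,"rz":0},{"x":0.4,"y":0,"z":0,"rx":0,"ry":0,"rz":0},{"x":0.6,"y":0,"z":0,"rx":0,"ry":0,"rz":0},{"x":0.8,"y":0,"z":0,"rx":0,"ry":0,"rz":0},{"x":1,"y":0,"z":0,"rx":0,"ry":0,"rz":0}]' --fingers 0

```text
t: 9.32
position: [0.5163, 0.0377, 0.1577]
tool_rot: [[-0.264, -0.965, -0.003], [-0.965, 0.264, 0.0], [0.001, 0.003, -1.0]]
contact_force: [0.4, -0.8, 0.1]
gripper_width: 0.0428
```

Call:
servo_tool --plan '[{"x":0.2,"y":-0.05,"z":0,"rx":0,"ry":0,"rz":0},{"x":0.4,"y":-0.1,"z":0,"rx":0,"ry":0,"rz":0},{"x":0.6,"y":-0.17,"z":0,"rx":0,"ry":0,"rz":0},{"x":0.8,"y":-0.17,"z":0,"rx":0,"ry":0,"rz":0},{"x":1,"y":-0.17,"z":0,"rx":0,"ry":0,"rz":0}]'

```text
t: 9.95
position: [0.4964, -0.164, 0.1576]
tool_rot: [[-0.264, -0.965, -0.003], [-0.965, 0.264, 0.001], [-0.001, 0.003, -1.0]]
contact_force: [0.1, -0.1, 0.6]
gripper_width: 0.0427
```

Call:
servo_tool --plan '[{"x":0.2,"y":0,"z":0,"rx":0,"ry":0,"rz":0},{"x":0.4,"y":0,"z":0,"rx":0,"ry":0,"rz":0},{"x":0.6,"y":0,"z":0,"rx":0,"ry":0,"rz":0},{"x":0.75,"y":0,"z":0,"rx":0,"ry":0,"rz":0},{"x":0.75,"y":0,"z":0,"rx":0,"ry":0,"rz":0},{"x":0.75,"y":0,"z":0,"rx":0,"ry":0,"rz":0},{"x":0.75,"y":0,"z":0,"rx":0,"ry":0,"rz":0}]'

```text
t: 10.82
position: [0.4582, -0.3066, 0.1589]
tool_rot: [[-0.263, -0.965, -0.001], [-0.965, 0.263, 0.001], [-0.001, 0.001, -1.0]]
contact_force: [-1.1, 0.7, -0.2]
gripper_width: 0.0427
```

```bash
cat > circ.py <<'E'
from h import *
import sys
def bright(im, uv, r=45):
    """bright low-saturation blob near uv: bounding box/centroid, by mask"""
    hsv=cv2.cvtColor(im,cv2.COLOR_BGR2HSV); u,v=map(int,uv)
    m=((hsv[:,:,1]<60)&(im.max(2)>120)).astype(np.uint8)
    k=np.zeros_like(m); cv2.circle(k,(u,v),r,1,-1)
    return m*k
E
python3 - <<'E'
from h import *
np.set_printoptions(precision=4,suppress=True)
s,im=snap("wrist","w6"); print(s["t"],s["position"],s["gripper_width"])
print(delta([.4615,-.3072,.10],s),proj("wrist",[.4615,-.3072,.038],s),proj("wrist",[.4615,-.3072,0],s))
E
```

```text
10.825 [ 0.4582 -0.3066  0.1589] 0.042678275106875024
[-0.0013 -0.0171  0.2943] [[321.2406 235.8415]] [[321.4443 222.6639]]
```

View pics/w6.png

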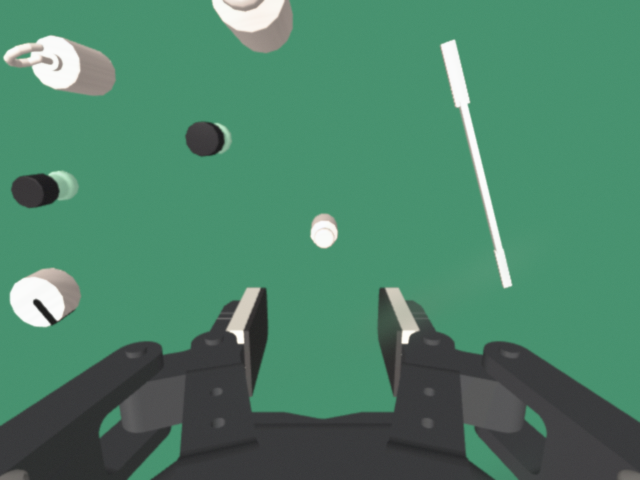

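The small weight's knob is at (324,237), against a predicted (321,236). I'll descend onto it.

Call:
servo_tool --plan '[{"x":0,"y":-0.016,"z":0.15,"rx":0,"ry":0,"rz":0},{"x":0,"y":-0.016,"z":0.35,"rx":0,"ry":0,"rz":0},{"x":0,"y":-0.016,"z":0.5,"rx":0,"ry":0,"rz":0},{"x":0,"y":-0.016,"z":0.59,"rx":0,"ry":0,"rz":0},{"x":0,"y":-0.016,"z":0.59,"rx":0,"ry":0,"rz":0},{"x":0,"y":-0.016,"z":0.59,"rx":0,"ry":0,"rz":0},{"x":0,"y":-0.016,"z":0.59,"rx":0,"ry":0,"rz":0}]'

```text
t: 11.75
position: [0.4617, -0.3089, 0.0424]
tool_rot: [[-0.264, -0.965, 0.002], [-0.965, 0.264, -0.001], [0.001, -0.002, -1.0]]
contact_force: [-0.2, -0.2, -0.8]
gripper_width: 0.0426
```

Call:
servo_tool --plan '[{"x":0,"y":0,"z":0,"rx":0,"ry":0,"rz":0},{"x":0,"y":0,"z":0,"rx":0,"ry":0,"rz":0},{"x":0,"y":0,"z":0,"rx":0,"ry":0,"rz":0},{"x":0,"y":0,"z":0,"rx":0,"ry":0,"rz":0},{"x":0,"y":0,"z":0,"rx":0,"ry":0,"rz":0}]' --fingers 1 --force 35

```text
t: 12.38
position: [0.4614, -0.3088, 0.042]
tool_rot: [[-0.264, -0.965, 0.001], [-0.965, 0.264, -0.001], [0.0, -0.001, -1.0]]
contact_force: [-0.9, 1.6, 5.8]
gripper_width: 0.016
```

Call:
servo_tool --plan '[{"x":0,"y":0,"z":-0.05,"rx":0,"ry":0,"rz":0},{"x":0,"y":0,"z":-0.2,"rx":0,"ry":0,"rz":0},{"x":0,"y":0,"z":-0.45,"rx":0,"ry":0,"rz":0},{"x":-0.15,"y":0,"z":-0.6,"rx":0,"ry":0,"rz":0},{"x":-0.35,"y":0.05,"z":-0.6,"rx":0,"ry":0,"rz":0},{"x":-0.55,"y":0.1,"z":-0.6,"rx":0,"ry":0,"rz":0},{"x":-0.75,"y":0.15,"z":-0.6,"rx":0,"ry":0,"rz":0},{"x":-0.95,"y":0.18,"z":-0.6,"rx":0,"ry":0,"rz":0}]'

```text
t: 13.38
position: [0.4762, -0.1146, 0.1617]
tool_rot: [[-0.264, -0.964, 0.0], [-0.964, 0.264, -0.0], [0.0, -0.0, -1.0]]
contact_force: [-0.3, 0.2, -0.5]
gripper_width: 0.0155
```

Call:
servo_tool --plan '[{"x":-0.2,"y":0,"z":0,"rx":0,"ry":0,"rz":0},{"x":-0.4,"y":0,"z":0,"rx":0,"ry":0,"rz":0},{"x":-0.6,"y":0,"z":0,"rx":0,"ry":0,"rz":0},{"x":-0.8,"y":0,"z":0,"rx":0,"ry":0,"rz":0},{"x":-1,"y":0,"z":0,"rx":0,"ry":0,"rz":0}]'

```text
t: 14.0
position: [0.5294, 0.0783, 0.1617]
tool_rot: [[-0.264, -0.965, 0.0], [-0.965, 0.264, -0.0], [0.0, -0.0, -1.0]]
contact_force: [0.9, -0.2, -0.0]
gripper_width: 0.0157
```

Call:
servo_tool --plan '[{"x":-0.2,"y":0,"z":0,"rx":0,"ry":0,"rz":0},{"x":-0.38,"y":0,"z":0,"rx":0,"ry":0,"rz":0},{"x":-0.44,"y":0,"z":0.1,"rx":0,"ry":0,"rz":0},{"x":-0.44,"y":0,"z":0.25,"rx":0,"ry":0,"rz":0},{"x":-0.44,"y":0,"z":0.25,"rx":0,"ry":0,"rz":0},{"x":-0.44,"y":0,"z":0.25,"rx":0,"ry":0,"rz":0}]'

```text
t: 14.75
position: [0.5527, 0.1613, 0.1116]
tool_rot: [[-0.265, -0.964, 0.0], [-0.964, 0.265, -0.0], [0.0, -0.0, -1.0]]
contact_force: [0.8, 0.2, 0.1]
gripper_width: 0.0158
```

Run:
```python
from h import *
np.set_printoptions(precision=4,suppress=True)
s,im=snap("wrist","w7"); print(s["t"],s["position"],s["gripper_width"],s["contact_force"])
print(delta([.5527,.162,.046],s),proj("wrist",[.5527,.162,.015],s))
```

```text
14.75 [0.5527 0.1613 0.1116] 0.01584969468369079 [0.7617 0.1753 0.1411]
[-0.0035  0.0011  0.3281] [[320.2285 252.7638]]
```

View pics/w7.png

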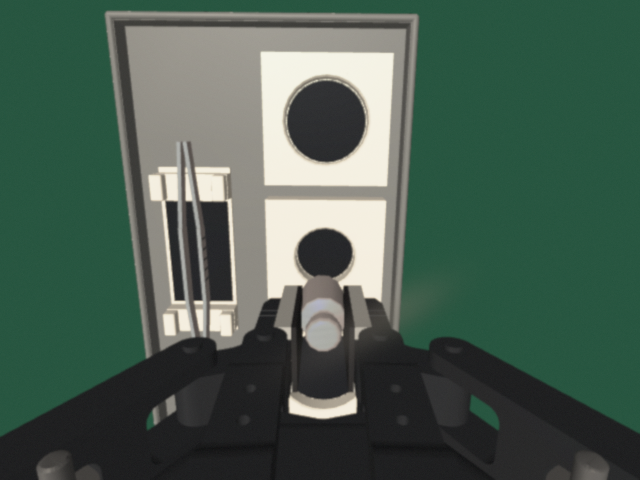

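The small weight is held upright (column 323) over its pocket (column 325). I'll lower it.

Call:
servo_tool --plan '[{"x":0.003,"y":0,"z":0.1,"rx":0,"ry":0,"rz":0},{"x":0.003,"y":0,"z":0.2,"rx":0,"ry":0,"rz":0},{"x":0.003,"y":0,"z":0.27,"rx":0,"ry":0,"rz":0},{"x":0.003,"y":0,"z":0.3,"rx":0,"ry":0,"rz":0},{"x":0.003,"y":0,"z":0.315,"rx":0,"ry":0,"rz":0},{"x":0.003,"y":0,"z":0.315,"rx":0,"ry":0,"rz":0},{"x":0.003,"y":0,"z":0.315,"rx":0,"ry":0,"rz":0}]'

```text
t: 15.68
position: [0.5527, 0.1614, 0.0488]
tool_rot: [[-0.264, -0.965, 0.001], [-0.965, 0.264, 0.0], [-0.0, -0.001, -1.0]]
contact_force: [-0.3, -0.2, -1.5]
gripper_width: 0.0156
```

Call:
servo_tool --plan '[{"x":0,"y":0,"z":0.005,"rx":0,"ry":0,"rz":0},{"x":0,"y":0,"z":0.008,"rx":0,"ry":0,"rz":0},{"x":0,"y":0,"z":0.008,"rx":0,"ry":0,"rz":0}]'

```text
t: 16.05
position: [0.5526, 0.1614, 0.047]
tool_rot: [[-0.264, -0.965, 0.001], [-0.965, 0.264, 0.0], [-0.0, -0.001, -1.0]]
contact_force: [0.4, -0.2, 2.9]
gripper_width: 0.0153
```

Call:
servo_tool --plan '[{"x":0,"y":0,"z":0,"rx":0,"ry":0,"rz":0},{"x":0,"y":0,"z":0,"rx":0,"ry":0,"rz":0},{"x":0,"y":0,"z":0,"rx":0,"ry":0,"rz":0},{"x":0,"y":0,"z":-0.1,"rx":0,"ry":0,"rz":0},{"x":0,"y":0,"z":-0.3,"rx":0,"ry":0,"rz":0},{"x":0,"y":0,"z":-0.6,"rx":0,"ry":0,"rz":0},{"x":0,"y":0,"z":-0.6,"rx":0,"ry":0,"rz":0}]' --fingers 0.25

```text
t: 16.92
position: [0.555, 0.1618, 0.1717]
tool_rot: [[-0.264, -0.965, 0.01], [-0.965, 0.264, 0.001], [-0.004, -0.009, -1.0]]
contact_force: [0.5, 0.2, -0.4]
gripper_width: 0.0315
```

Call:
servo_tool --plan '[{"x":0.2,"y":-0.1,"z":0,"rx":0,"ry":0,"rz":0},{"x":0.4,"y":-0.2,"z":0,"rx":0,"ry":0,"rz":0},{"x":0.6,"y":-0.35,"z":0,"rx":0,"ry":0,"rz":0},{"x":0.8,"y":-0.5,"z":0,"rx":0,"ry":0,"rz":0},{"x":1,"y":-0.63,"z":0,"rx":0,"ry":0,"rz":0},{"x":1,"y":-0.63,"z":0,"rx":0,"ry":0,"rz":0},{"x":1,"y":-0.63,"z":0,"rx":0,"ry":0,"rz":0},{"x":1,"y":-0.63,"z":0,"rx":0,"ry":0,"rz":0}]' --fingers -0.3

```text
t: 17.92
position: [0.6207, -0.0635, 0.1664]
tool_rot: [[-0.262, -0.965, -0.001], [-0.965, 0.262, 0.0], [-0.0, 0.001, -1.0]]
contact_force: [-0.4, 0.5, -0.4]
gripper_width: 0.0557
```

Run:
```python
from h import *
np.set_printoptions(precision=4,suppress=True)
s,im=snap("wrist","w8"); print(s["t"],s["position"],s["gripper_width"])
print(delta([.6185,-.079,.059],s),proj("wrist",[.6185,-.079,.057],s),proj("wrist",[.6185,-.079,.039],s))
```

```text
17.925 [ 0.6207 -0.0635  0.1664] 0.0556944451175365
[ 0.0779 -0.0103  0.5369] [[347.6868 242.9388]] [[345.9649 235.4703]]
```

View pics/w8.png

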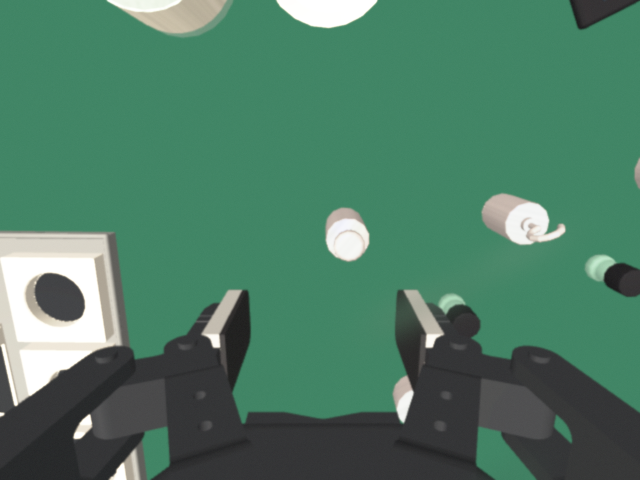

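The medium knob is at (348,245), against a predicted (348,243), and clear of the hooked weight at (515,215). I'll descend on it.

Call:
servo_tool --plan '[{"x":0.078,"y":-0.01,"z":0.05,"rx":0,"ry":0,"rz":0},{"x":0.078,"y":-0.01,"z":0.25,"rx":0,"ry":0,"rz":0},{"x":0.078,"y":-0.01,"z":0.45,"rx":0,"ry":0,"rz":0},{"x":0.078,"y":-0.01,"z":0.615,"rx":0,"ry":0,"rz":0},{"x":0.078,"y":-0.01,"z":0.615,"rx":0,"ry":0,"rz":0},{"x":0.078,"y":-0.01,"z":0.615,"rx":0,"ry":0,"rz":0},{"x":0.078,"y":-0.01,"z":0.615,"rx":0,"ry":0,"rz":0}]'

```text
t: 18.85
position: [0.62, -0.0807, 0.0455]
tool_rot: [[-0.264, -0.965, 0.003], [-0.965, 0.264, -0.001], [0.0, -0.003, -1.0]]
contact_force: [-0.4, -0.0, -0.3]
gripper_width: 0.0555
```

Call:
servo_tool --plan '[{"x":0,"y":0,"z":0,"rx":0,"ry":0,"rz":0},{"x":0,"y":0,"z":0,"rx":0,"ry":0,"rz":0},{"x":0,"y":0,"z":0,"rx":0,"ry":0,"rz":0},{"x":0,"y":0,"z":0,"rx":0,"ry":0,"rz":0},{"x":0,"y":0,"z":0,"rx":0,"ry":0,"rz":0}]' --fingers 1 --force 50

```text
t: 19.48
position: [0.6195, -0.0805, 0.0449]
tool_rot: [[-0.264, -0.965, 0.002], [-0.965, 0.264, -0.001], [0.0, -0.002, -1.0]]
contact_force: [-1.5, -0.1, 5.8]
gripper_width: 0.0261
```

Call:
servo_tool --plan '[{"x":0,"y":0,"z":-0.05,"rx":0,"ry":0,"rz":0},{"x":0,"y":0,"z":-0.2,"rx":0,"ry":0,"rz":0},{"x":0,"y":0,"z":-0.45,"rx":0,"ry":0,"rz":0},{"x":-0.15,"y":0,"z":-0.5,"rx":0,"ry":0,"rz":0},{"x":-0.35,"y":0.1,"z":-0.5,"rx":0,"ry":0,"rz":0},{"x":-0.55,"y":0.2,"z":-0.5,"rx":0,"ry":0,"rz":0},{"x":-0.75,"y":0.27,"z":-0.5,"rx":0,"ry":0,"rz":0},{"x":-0.95,"y":0.27,"z":-0.5,"rx":0,"ry":0,"rz":0}]'

```text
t: 20.48
position: [0.6161, 0.1187, 0.1441]
tool_rot: [[-0.263, -0.965, -0.001], [-0.965, 0.263, -0.0], [0.0, 0.001, -1.0]]
contact_force: [1.0, -0.3, -1.5]
gripper_width: 0.0261
```

Call:
servo_tool --plan '[{"x":-0.12,"y":0,"z":0,"rx":0,"ry":0,"rz":0},{"x":-0.12,"y":0,"z":0,"rx":0,"ry":0,"rz":0},{"x":-0.12,"y":0,"z":0.15,"rx":0,"ry":0,"rz":0},{"x":-0.12,"y":0,"z":0.15,"rx":0,"ry":0,"rz":0},{"x":-0.12,"y":0,"z":0.15,"rx":0,"ry":0,"rz":0}]'

```text
t: 21.1
position: [0.6237, 0.1393, 0.1144]
tool_rot: [[-0.265, -0.964, 0.001], [-0.964, 0.265, -0.0], [0.0, -0.001, -1.0]]
contact_force: [-0.8, 0.1, -1.9]
gripper_width: 0.0259
```

Run:
```python
from h import *
np.set_printoptions(precision=4,suppress=True)
s,im=snap("wrist","w9"); print(s["t"],s["position"],s["gripper_width"],s["contact_force"])
print(delta([.6243,.1415,.050],s))
```

```text
21.1 [0.6237 0.1393 0.1144] 0.025851335362524132 [-0.8255  0.0906 -1.9053]
[-0.0113  0.0003  0.322 ]
```

View pics/w9.png

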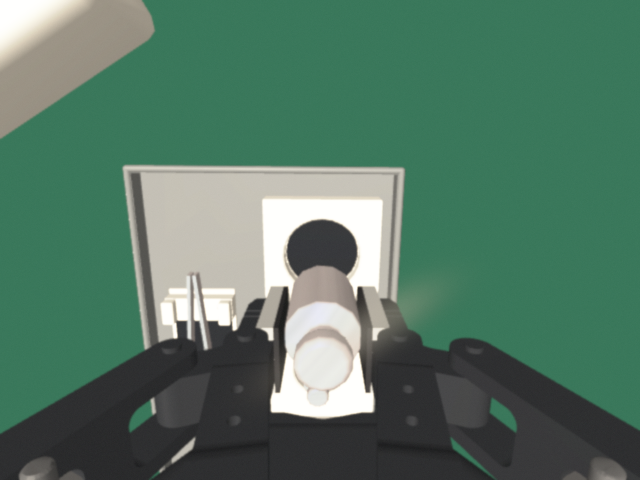

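The medium weight is upright and aligned with its pocket (columns 323 and 322). I'll lower it.

Call:
servo_tool --plan '[{"x":-0.005,"y":0,"z":0.1,"rx":0,"ry":0,"rz":0},{"x":-0.005,"y":0,"z":0.2,"rx":0,"ry":0,"rz":0},{"x":-0.005,"y":0,"z":0.27,"rx":0,"ry":0,"rz":0},{"x":-0.005,"y":0,"z":0.3,"rx":0,"ry":0,"rz":0},{"x":-0.005,"y":0,"z":0.31,"rx":0,"ry":0,"rz":0},{"x":-0.005,"y":0,"z":0.31,"rx":0,"ry":0,"rz":0},{"x":-0.005,"y":0,"z":0.31,"rx":0,"ry":0,"rz":0}]'

```text
t: 22.02
position: [0.624, 0.1413, 0.0523]
tool_rot: [[-0.264, -0.965, 0.001], [-0.965, 0.264, 0.0], [-0.0, -0.001, -1.0]]
contact_force: [-0.6, 0.2, -2.1]
gripper_width: 0.0258
```

Call:
servo_tool --plan '[{"x":0,"y":0,"z":0.005,"rx":0,"ry":0,"rz":0},{"x":0,"y":0,"z":0.008,"rx":0,"ry":0,"rz":0},{"x":0,"y":0,"z":0.008,"rx":0,"ry":0,"rz":0}]'

```text
t: 22.4
position: [0.6236, 0.1412, 0.05]
tool_rot: [[-0.264, -0.965, -0.0], [-0.965, 0.264, -0.0], [0.0, 0.0, -1.0]]
contact_force: [-0.1, 0.2, -2.7]
gripper_width: 0.0262
```

Call:
servo_tool --plan '[{"x":0,"y":0,"z":0.004,"rx":0,"ry":0,"rz":0},{"x":0,"y":0,"z":0.006,"rx":0,"ry":0,"rz":0},{"x":0,"y":0,"z":0.006,"rx":0,"ry":0,"rz":0}]'

```text
t: 22.78
position: [0.6237, 0.1413, 0.0499]
tool_rot: [[-0.264, -0.965, 0.001], [-0.965, 0.264, -0.0], [-0.0, -0.001, -1.0]]
contact_force: [-3.0, -1.5, 5.7]
gripper_width: 0.0263
```

Contact now shows (5.7 N). I'll release, lift, and head for the large weight.

Call:
servo_tool --plan '[{"x":0,"y":0,"z":0,"rx":0,"ry":0,"rz":0},{"x":0,"y":0,"z":0,"rx":0,"ry":0,"rz":0},{"x":0,"y":0,"z":0,"rx":0,"ry":0,"rz":0},{"x":0,"y":0,"z":-0.1,"rx":0,"ry":0,"rz":0},{"x":0,"y":0,"z":-0.3,"rx":0,"ry":0,"rz":0},{"x":0,"y":0,"z":-0.6,"rx":0,"ry":0,"rz":0},{"x":0,"y":0,"z":-0.7,"rx":0,"ry":0,"rz":0},{"x":0,"y":0,"z":-0.7,"rx":0,"ry":0,"rz":0}]' --fingers 0

```text
t: 23.78
position: [0.6244, 0.1414, 0.1907]
tool_rot: [[-0.264, -0.965, 0.004], [-0.965, 0.264, 0.0], [-0.001, -0.004, -1.0]]
contact_force: [0.2, -0.9, -0.1]
gripper_width: 0.0423
```

Call:
servo_tool --plan '[{"x":0.2,"y":0,"z":0,"rx":0,"ry":0,"rz":0},{"x":0.4,"y":0,"z":0,"rx":0,"ry":0,"rz":0},{"x":0.6,"y":0,"z":0,"rx":0,"ry":0,"rz":0},{"x":0.8,"y":0,"z":0,"rx":0,"ry":0,"rz":0},{"x":1,"y":0,"z":0,"rx":0,"ry":0,"rz":0},{"x":1,"y":0,"z":0,"rx":0,"ry":0,"rz":0}]' --fingers -0.6

```text
t: 24.52
position: [0.5695, -0.0539, 0.187]
tool_rot: [[-0.267, -0.964, -0.003], [-0.964, 0.267, 0.0], [0.001, 0.003, -1.0]]
contact_force: [0.6, -0.4, -0.5]
gripper_width: 0.0682
```

Call:
servo_tool --plan '[{"x":0.2,"y":-0.1,"z":0,"rx":0,"ry":0,"rz":0},{"x":0.4,"y":-0.2,"z":0,"rx":0,"ry":0,"rz":0},{"x":0.6,"y":-0.3,"z":0,"rx":0,"ry":0,"rz":0},{"x":0.8,"y":-0.4,"z":0,"rx":0,"ry":0,"rz":0},{"x":1,"y":-0.47,"z":0,"rx":0,"ry":0,"rz":0},{"x":1,"y":-0.47,"z":0,"rx":0,"ry":0,"rz":0}]'

```text
t: 25.28
position: [0.6083, -0.2713, 0.1865]
tool_rot: [[-0.267, -0.964, -0.002], [-0.964, 0.267, 0.001], [-0.0, 0.002, -1.0]]
contact_force: [0.9, -0.2, -0.3]
gripper_width: 0.0684
```

Call:
servo_tool --plan '[{"x":0.18,"y":0,"z":0,"rx":0,"ry":0,"rz":0},{"x":0.18,"y":0,"z":0,"rx":0,"ry":0,"rz":0},{"x":0.18,"y":0,"z":0,"rx":0,"ry":0,"rz":0},{"x":0.18,"y":0,"z":0,"rx":0,"ry":0,"rz":0}]'

```text
t: 25.78
position: [0.5996, -0.3025, 0.1886]
tool_rot: [[-0.262, -0.965, -0.0], [-0.965, 0.262, 0.001], [-0.001, 0.001, -1.0]]
contact_force: [-0.3, -0.5, 0.4]
gripper_width: 0.0683
```

Run:
```python
from h import *
np.set_printoptions(precision=4,suppress=True)
s,im=snap("wrist","w10"); print(s["t"],s["position"],s["gripper_width"])
print(delta([.599,-.3045,.053],s),proj("wrist",[.599,-.3045,.075],s),proj("wrist",[.599,-.3045,.053],s))
```

```text
25.775 [ 0.5996 -0.3025  0.1886] 0.06828061710382322
[ 0.011  -0.0001  0.6782] [[325.1691 244.3076]] [[324.9755 235.3756]]
```

View pics/w10.png

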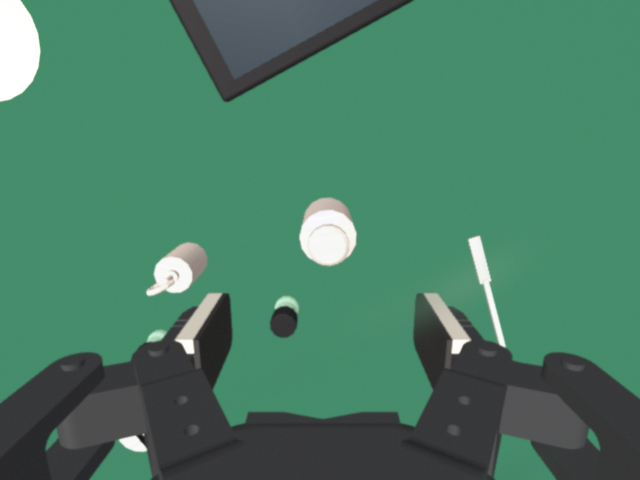

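The large knob is at (329,244), against a predicted (325,244), which fits the steady bias of about 3 px. Nothing is in the fingers' way.

Call:
servo_tool --plan '[{"x":0.01,"y":0,"z":0.1,"rx":0,"ry":0,"rz":0},{"x":0.01,"y":0,"z":0.3,"rx":0,"ry":0,"rz":0},{"x":0.01,"y":0,"z":0.5,"rx":0,"ry":0,"rz":0},{"x":0.01,"y":0,"z":0.62,"rx":0,"ry":0,"rz":0},{"x":0.01,"y":0,"z":0.69,"rx":0,"ry":0,"rz":0},{"x":0.01,"y":0,"z":0.69,"rx":0,"ry":0,"rz":0},{"x":0.01,"y":0,"z":0.69,"rx":0,"ry":0,"rz":0},{"x":0.01,"y":0,"z":0.69,"rx":0,"ry":0,"rz":0}]'

```text
t: 26.82
position: [0.5993, -0.3064, 0.0523]
tool_rot: [[-0.264, -0.965, 0.002], [-0.965, 0.264, -0.001], [0.001, -0.002, -1.0]]
contact_force: [0.4, -0.3, 0.5]
gripper_width: 0.0684
```

Call:
servo_tool --plan '[{"x":0,"y":0,"z":0,"rx":0,"ry":0,"rz":0},{"x":0,"y":0,"z":0,"rx":0,"ry":0,"rz":0},{"x":0,"y":0,"z":0,"rx":0,"ry":0,"rz":0},{"x":0,"y":0,"z":0,"rx":0,"ry":0,"rz":0},{"x":0,"y":0,"z":0,"rx":0,"ry":0,"rz":0}]' --fingers 1 --force 70

```text
t: 27.45
position: [0.5991, -0.306, 0.0518]
tool_rot: [[-0.264, -0.965, 0.001], [-0.965, 0.264, -0.001], [0.0, -0.001, -1.0]]
contact_force: [-0.4, 2.5, 6.5]
gripper_width: 0.0357
```

Call:
servo_tool --plan '[{"x":0,"y":0,"z":-0.05,"rx":0,"ry":0,"rz":0},{"x":0,"y":0,"z":-0.2,"rx":0,"ry":0,"rz":0},{"x":0,"y":0,"z":-0.4,"rx":0,"ry":0,"rz":0},{"x":0,"y":0,"z":-0.6,"rx":0,"ry":0,"rz":0},{"x":0,"y":0.1,"z":-0.65,"rx":0,"ry":0,"rz":0},{"x":-0.1,"y":0.3,"z":-0.65,"rx":0,"ry":0,"rz":0},{"x":-0.2,"y":0.5,"z":-0.65,"rx":0,"ry":0,"rz":0},{"x":-0.4,"y":0.6,"z":-0.65,"rx":0,"ry":0,"rz":0}]'

```text
t: 28.45
position: [0.5017, -0.1967, 0.1805]
tool_rot: [[-0.266, -0.964, -0.002], [-0.964, 0.266, 0.001], [0.0, 0.002, -1.0]]
contact_force: [1.8, -0.2, -4.3]
gripper_width: 0.0358
```

Call:
servo_tool --plan '[{"x":-0.18,"y":0.1,"z":0,"rx":0,"ry":0,"rz":0},{"x":-0.36,"y":0.2,"z":0,"rx":0,"ry":0,"rz":0},{"x":-0.54,"y":0.3,"z":0,"rx":0,"ry":0,"rz":0},{"x":-0.72,"y":0.4,"z":0,"rx":0,"ry":0,"rz":0},{"x":-0.9,"y":0.5,"z":0,"rx":0,"ry":0,"rz":0},{"x":-1,"y":0.61,"z":0,"rx":0,"ry":0,"rz":0}]'

```text
t: 29.2
position: [0.4383, 0.0294, 0.1808]
tool_rot: [[-0.263, -0.965, -0.001], [-0.965, 0.263, 0.0], [0.0, 0.001, -1.0]]
contact_force: [-0.0, 0.8, -4.9]
gripper_width: 0.036
```

Call:
servo_tool --plan '[{"x":-0.2,"y":0,"z":0,"rx":0,"ry":0,"rz":0},{"x":-0.4,"y":0,"z":0,"rx":0,"ry":0,"rz":0},{"x":-0.6,"y":0,"z":0,"rx":0,"ry":0,"rz":0},{"x":-0.75,"y":0,"z":0,"rx":0,"ry":0,"rz":0},{"x":-0.8,"y":0,"z":0.15,"rx":0,"ry":0,"rz":0},{"x":-0.8,"y":0,"z":0.3,"rx":0,"ry":0,"rz":0},{"x":-0.8,"y":0,"z":0.3,"rx":0,"ry":0,"rz":0},{"x":-0.8,"y":0,"z":0.3,"rx":0,"ry":0,"rz":0}]'

```text
t: 30.2
position: [0.4819, 0.1821, 0.1218]
tool_rot: [[-0.264, -0.964, 0.001], [-0.964, 0.264, 0.0], [-0.0, -0.001, -1.0]]
contact_force: [0.6, -0.1, -4.7]
gripper_width: 0.0357
```

Run:
```python
from h import *
np.set_printoptions(precision=4,suppress=True)
s,im=snap("wrist","w11"); print(s["t"],s["position"],s["gripper_width"],s["contact_force"])
print(delta([.4812,.182,.0568],s))
```

```text
30.2 [0.4819 0.1821 0.1218] 0.03568324952729172 [ 0.5578 -0.053  -4.7452]
[0.0017 0.0033 0.3248]
```

View pics/w11.png

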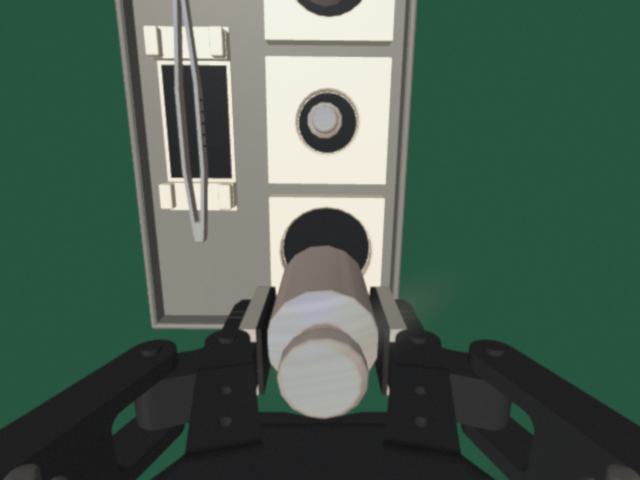

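The small weight stands centred in its pocket at (326,120). The large one is upright over its own (columns 323 and 326). I'll lower it.

Call:
servo_tool --plan '[{"x":0.004,"y":0.003,"z":0.1,"rx":0,"ry":0,"rz":0},{"x":0.004,"y":0.003,"z":0.2,"rx":0,"ry":0,"rz":0},{"x":0.004,"y":0.003,"z":0.27,"rx":0,"ry":0,"rz":0},{"x":0.004,"y":0.003,"z":0.3,"rx":0,"ry":0,"rz":0},{"x":0.004,"y":0.003,"z":0.314,"rx":0,"ry":0,"rz":0},{"x":0.004,"y":0.003,"z":0.314,"rx":0,"ry":0,"rz":0},{"x":0.004,"y":0.003,"z":0.314,"rx":0,"ry":0,"rz":0}]'

```text
t: 31.12
position: [0.4809, 0.1817, 0.0585]
tool_rot: [[-0.264, -0.965, 0.001], [-0.965, 0.264, 0.0], [-0.0, -0.001, -1.0]]
contact_force: [-0.1, 0.1, -5.2]
gripper_width: 0.0358
```

Call:
servo_tool --plan '[{"x":0,"y":0,"z":0.005,"rx":0,"ry":0,"rz":0},{"x":0,"y":0,"z":0.01,"rx":0,"ry":0,"rz":0},{"x":0,"y":0,"z":0.01,"rx":0,"ry":0,"rz":0}]'

```text
t: 31.5
position: [0.4808, 0.1817, 0.0568]
tool_rot: [[-0.264, -0.965, 0.001], [-0.965, 0.264, 0.0], [-0.0, -0.001, -1.0]]
contact_force: [-2.3, 0.1, 4.8]
gripper_width: 0.0355
```

Contact: the vertical force went from −5 to +5 N. I'll release and lift.

Call:
servo_tool --plan '[{"x":0,"y":0,"z":0,"rx":0,"ry":0,"rz":0},{"x":0,"y":0,"z":0,"rx":0,"ry":0,"rz":0},{"x":0,"y":0,"z":0,"rx":0,"ry":0,"rz":0},{"x":0,"y":0,"z":0,"rx":0,"ry":0,"rz":0},{"x":0,"y":0,"z":-0.1,"rx":0,"ry":0,"rz":0},{"x":0,"y":0,"z":-0.3,"rx":0,"ry":0,"rz":0},{"x":0,"y":0,"z":-0.6,"rx":0,"ry":0,"rz":0},{"x":0,"y":0,"z":-0.8,"rx":0,"ry":0,"rz":0}]' --fingers -0.3

```text
t: 32.5
position: [0.481, 0.1817, 0.2187]
tool_rot: [[-0.264, -0.965, 0.003], [-0.965, 0.264, 0.0], [-0.001, -0.002, -1.0]]
contact_force: [-0.2, 0.4, -0.1]
gripper_width: 0.0556
```

Call:
servo_tool --plan '[{"x":0.2,"y":0.2,"z":0,"rx":0,"ry":0,"rz":0},{"x":0.4,"y":0.2,"z":0,"rx":0,"ry":0,"rz":0},{"x":0.6,"y":0.2,"z":0,"rx":0,"ry":0,"rz":0},{"x":0.8,"y":0.2,"z":0,"rx":0,"ry":0,"rz":0},{"x":1,"y":0.2,"z":0,"rx":0,"ry":0,"rz":0},{"x":1,"y":0.2,"z":0,"rx":0,"ry":0,"rz":0}]'

```text
t: 33.25
position: [0.3887, -0.0025, 0.2162]
tool_rot: [[-0.267, -0.964, 0.0], [-0.964, 0.267, -0.0], [0.0, -0.0, -1.0]]
contact_force: [-0.6, 0.7, -0.2]
gripper_width: 0.0557
```

Run:
```python
from h import *
np.set_printoptions(precision=4,suppress=True)
s,a=snap("top","t12"); _,b=snap("scene","s12"); print(s["t"],s["position"])
A=cv2.resize(a[145:325,130:280],None,fx=2.6,fy=2.6,interpolation=cv2.INTER_CUBIC)
B=cv2.resize(b[200:330,350:465],None,fx=3.4,fy=3.4,interpolation=cv2.INTER_CUBIC)[:A.shape[0]]
h=max(A.shape[0],B.shape[0]); B=cv2.copyMakeBorder(B,0,h-B.shape[0],0,0,cv2.BORDER_CONSTANT); A=cv2.copyMakeBorder(A,0,h-A.shape[0],0,0,cv2.BORDER_CONSTANT)
cv2.imwrite("pics/f.png",np.hstack([A,B])); print(A.shape,B.shape)
# predicted knob-top pixels of the seated weights, top crop and scene crop
for n,p in dict(L=[.4812,.182,.080],M=[.6243,.1415,.062],S=[.5527,.162,.043],F=[.5715,.2325,.020]).items():
    print(n,(proj("top",p)-[130,145])*2.6,(proj("scene",p)-[350,200])*3.4+[A.shape[1],0])
# look-alikes: picture change from start
o=cv2.imread("pics/top0.png")
for n,(u,v) in dict(hook=(428,208),slot=(374,288)).items(): print(n,cv2.absdiff(a,o)[v-18:v+18,u-18:u+18].mean())
```

```text
33.25 [ 0.3887 -0.0025  0.2162]
(468, 390, 3) (468, 391, 3)
L [[167.1891 339.275 ]] [[578.4419  39.6044]]
M [[249.2855 113.1189]] [[529.9053 267.8729]]
S [[219.7874 230.9267]] [[549.5748 175.3923]]
F [[122.1627 208.7875]] [[665.7738 219.2009]]
hook 6.756944444444445
slot 6.871399176954733
```

View pics/f.png

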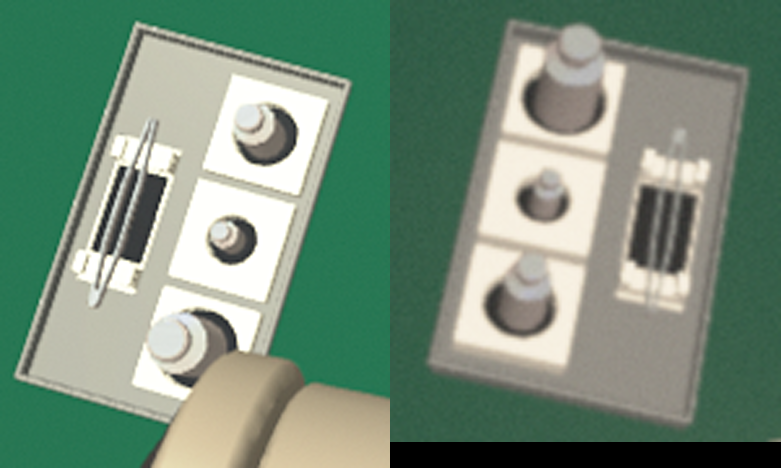

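All three weights stand in their pockets. The knobs are within about 5 enlarged px (roughly 2 px in the originals) of where seated weights should appear, and the forceps lie in both notches. I'll check numerically that the look-alikes haven't moved, then hand in.

Run:
```python
from h import *
a=cv2.imread("pics/t12.png"); o=cv2.imread("pics/top0.png")
def c(im,u,v):
    p=im[v-22:v+22,u-22:u+22]; hs=cv2.cvtColor(p,cv2.COLOR_BGR2HSV)
    m=((hs[:,:,1]<90)&(p.max(2)>90)).astype(np.uint8); M=cv2.moments(m,True); return round(M["m10"]/M["m00"],2),round(M["m01"]/M["m00"],2),M["m00"]
ok=True
for n,(u,v) in dict(hook=(428,208),slot=(374,288)).items():
    A,B=c(a,u,v),c(o,u,v); print(n,A,B); ok&=np.hypot(A[0]-B[0],A[1]-B[1])<2.5
s=sense(); print(ok,s["t"],abs(s["joint_vel"]).max())
if ok: print(finish_job())
```

```text
hook (19.75, 22.36, 355.0) (19.75, 22.33, 356.0)
slot (20.71, 21.24, 422.0) (20.72, 21.26, 423.0)
True 33.35 0.029198609233663575
the job is handed in; nothing more can be done
None
```

The calibration set is back in its tray and the job is handed in, at about 33 s of the 96 s allowed. No verdict is reported back.

**What I did:** I laid the forceps in the rest first. Then I set the small, medium and large weights into their pockets, lowering each until the wrist force showed contact before opening the fingers.

**Last checks:**
- **Weights and forceps:** The final top and scene pictures show each weight upright in the pocket of its size, with the knobs within about 2 px of where seated weights should appear. The forceps lie in both notches.
- **Look-alikes:** The hooked and slotted weights' outlines shifted by less than 0.05 px in the top view.
- **Gripper:** It is clear of everything, at about 0.22 m height away from the tray.

**Disagreements:**
- The wrist camera read 2–4 px (about 2 mm) sideways from the top-view positions throughout. That fits the stated calibration error and the pocket clearances.
- The gripper opening read 1.5–2.3 mm less than the stated widths.
- A raw picture difference around the look-alikes was about 6.8 grey levels, which I put down to lighting because the outlines did not move.
- The first move call was refused because of row format; nothing moved.

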